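# Load the cup warmer, push its drawer to the catch and set its timer from above the mark

### The arm

A 6-joint arm with a two-finger parallel gripper is mounted at the origin on a cart in front of the work surface, level with it; the furniture and walls round the work are solid. World frame = base frame: x ahead of the robot, y to its left, z up, the work surface at z = 0. Lengths are in m, angles in rad, forces in N, time in s.
With the tool pointing down it reaches from about 0.3 to 0.775 m from the base axis. Payload 14.6 kg.
Tool frame: the origin (TCP) lies on the front face of the gripper's body, between the roots of the fingers; the fingertips stand 97 mm ahead of it and the grasp point (between the pads) lies 78 mm ahead of it (ctrl.tip_extent is the distance from the TCP to the fingertips, in m); z points along the fingers, y is the line along which they close (so a half turn about z gives the same grasp; the last joint's range is limited). The gripper opens to 94 mm and grips with 3 to 60 N. Pads are 16 mm wide; open, the fingers measure 119 mm over their backs; the gripper's body (75 mm by 177 mm) begins 78 mm behind the grasp point.
Start: joints at [1.251, 0.3, 1.521, -0, 1.321, -0.067], TCP at [0.138, 0.533, 0.303] pointing down, gripper open.
Joint ranges: [-3.03, 3.03], [-0.79, 2.21], [0.23, 2.52], [-1.04, 4.18], [0, 3.07], [-2.55, 2.55]. Speed limits (rad/s): [2.22, 2.22, 2.57, 3.14, 3.14, 3.14].

### API

Orientations are given as a unit quaternion [w, x, y, z].
In Python, from rig import ctrl gives the robot as it stands.
- The arm moves only by the tool move_arm, never from a script. Its argument "deltas" is a list of rows, each a list of 5 numbers: the shift along the tool's x, y, z in m, then the turn about the tool's z in degrees, then the opening, from -1 (shut) to 1 (fully open), so that 0 is half open. In form: [[tx, ty, tz, yaw, claw], ...]. A call has exactly 10 rows; each row shifts and turns the commanded pose from where the row before left it, along the tool's axes as they then stand; what a row does not reach is not made up. A row lasts 1/10 s, in which the tool goes at most 50 mm and 8.59 degrees, less where a joint would pass 70% of its speed; a pose out of reach is approached as far as the arm can. A call with a gripper value outside its range is refused whole. The fingers move at their own pace and stop on an object; the grip force is fixed at half the most. Time passes only in rows, so rows that do not move let the fingers close, or fill a call up. It gives the time, the measured TCP pose, the force, the opening and the grip force at its end, in the units of the state.
- ctrl.read_state(): the state, without advancing time (a new reading comes with each control period).
- ctrl.snapshot(name): name is "scene" or "top" or "wrist"; returns a dict with "color" (384x512x3 uint8, red, green, blue), "fx", "fy", "cx", "cy" (pixels), "world_to_cam" (4x4, takes a point from world to camera coordinates); the wrist camera has in their place "tool_from_camera" (4x4, takes a point from camera to tool coordinates, whose origin is the TCP and whose axes are the flange's). Camera axes: x right, y up, looking along -z (the intrinsics and any distortion apply to the point x, -y, -z); pixel columns grow to the right and rows downward; lengths in m; the calibration is good to about 2 mm. A picture is of the moment at which its call begins: read the wrist's pose just before it. There is no depth.
- ctrl.sign_off(): hands the job in; it is judged then, once.
The state is a dict: "time": time; "joint_pos": joint angles; "joint_velocities": joint speeds; "joint_efforts": joint torques, N m; "tcp_pos": TCP position; "ee_rot": TCP orientation; "ft_force": force on the tool from outside, world axes, zero at the start; "torque": the same for the moment, N m; "opening": finger opening in m; "finger_force": force on a finger pad.
Only numpy, scipy, OpenCV 4.12 (cv2) and the standard library are available. Lean on these libraries where they do the work, as an engineer would, in place of code of your own. Each camera call takes 0.05 s, during which the arm holds its last target. There are 200 camera calls.

### The job

Put every small espresso cup and shot glass that stands on the worktop upright into the open drawer of the cup warmer, and only then push the drawer home until its catch snaps in. Then set the timer to the broad mark: its drive has play, so wind the knob clockwise until the ring has gone past the mark and come back anticlockwise, bringing the ring to the mark from above and leaving the play taken up that way. Leave the tumbler, the mill and the jar where they are.

Things in the scene. Friction and masses are not known exactly. Their poses are not given: they have to be found in the camera images.
- mug_2: white espresso cup with a ring handle, 63 mm across the rim, about 45 mm at the foot, 52 mm high, 142 g; may be absent. Origin at its underside, midway along the 88 mm over cup and handle; own z up, own -y towards the handle (its end 44 mm off), the cup's round axis 12 mm from the origin along own +y. Grasp across own x, 34 mm or more above the foot
- mug_3: white espresso cup of the same pattern, 64 mm across the rim, 54 mm high; may be absent. Origin, axes, handle, grasp and mass as for mug_2
- glass_1: clear round shot glass, 48 mm across the rim, 38 mm at the foot, 60 mm high, 70 g; may be absent. Origin at the centre of its underside, z up. Grasp it 40 mm or more above the foot
- glass_4: clear round shot glass, 51 mm across the rim, 40 mm at the foot, 58 mm high, 70 g; may be absent. Origin at the centre of its underside, z up. Grasp it 40 mm or more above the foot
- drawer_floor (a point): centre of the warmer drawer's tray floor, 17 mm above the worktop; moves with the drawer. Own x is the way it closes, y to the left, z up. Inside: 200 mm along x, 236 mm along y; front panel's inner face at x = -100 mm; side and back walls 18 mm above the floor. The warmer roofs the tray over beyond x = -100 mm + joint drawer
- drawer_handle (a point): middle of the front of the drawer's steel bar handle, 66 mm above the worktop; axes as for drawer_floor; moves with the drawer. The bar is 10 mm thick, 140 mm long, runs along y, and stands 27 mm (its front) before the front panel (14 mm thick, 10 to 88 mm above the worktop). Push here along own +x
- housing_front (a point): middle of the lower front edge of the cup warmer's steel housing, at worktop height; fixed, own x towards its back, y to the left, z up. The housing is 270 mm wide, 225 mm deep, 108 mm high; the clear height over the tray floor under its hood is 73 mm
- drawer (a joint): how far the drawer stands open, in m: 0 home, 0.205 at most. It slides with about 1.5 N of friction. From 13 to 6 mm a sprung ball catch resists (about 6 N to pass it; pushing with up to 20 N does no harm); below 6 mm the catch draws the drawer home to 0 and holds it. Let go above that, it may spring back to about 13 mm
- timer_axis (a point): on the upright axis of the timer, at the height to grip its knob (141 mm above the worktop), on the warmer near its left front corner; fixed, own x towards the warmer's back, y to the left. The fixed scale plate (104 mm across, 111 mm above the worktop) has a dot (off) at the front, and clockwise from it thin marks every 0.28 rad and one broad long mark at 1.4 rad, nearly to the left
- timer_ring (a joint): angle in rad of the timer's dark ring (68 mm across, top 119 mm above the worktop, white index at its edge), clockwise from above: 0 with the index at the dot (own -x of timer_axis), 1.4 at the broad mark, 3.0 at most. The ring is what the clockwork reads; only the knob turns it, against 0.06 N m, and it stays where it is left
- timer_knob (a joint): play in rad of the black bar knob ahead of the ring, clockwise, 0 to 0.35: free in between; clockwise it goes to 0.35, then takes the ring along; anticlockwise to 0, then brings the ring back. The knob points at timer_ring + timer_knob. Its bar, 15 mm wide, 54 mm long, 119 to 147 mm above the worktop, lies along the pointer; grip across its width, fingertips above 120 mm
- knob_pointer (a point): the pointing end of the knob's bar (white line), 29 mm from the axis at grip height; turns with the knob. Own -x points outward along the pointer
- tumbler: clear large tumbler, 81 mm across, 88 mm high, standing on the right of the warmer's top; not to be moved. Origin at the centre of its underside
- salt_mill: small glass mill with a grey cap, 44 mm across, 90 mm high, standing on the worktop left of the sink; not to be moved. Origin at the centre of its underside. Over it hangs a wall cabinet: its front is 0.645 m ahead of the robot base, its underside 0.56 m above the worktop, its right end 0.04 m right of the base axis; swing a high elbow or wrist past it low and close to the base
- spare_jar: spice jar with a red cap, 45 mm across, 106 mm high, standing on the worktop right of the warmer; not to be moved. Origin at the centre of its underside
Things that resemble listed ones, but are neither listed nor needed, are in the scene too. Leave any turquoise look-alike of the mug_2 alone.

How it is judged:
On the way, in this order (a step that is already met when the one before it is completed fails the run):
1. every cup and glass stands upright in the drawer, let go, with the drawer still open (x of mug_2 in the frame of drawer_floor between -0.09 and 0.09 m and y of mug_2 in the frame of drawer_floor between -0.11 and 0.11 m and z of mug_2 in the frame of drawer_floor between -0.006 and 0.008 m and angle between each of mug_2, mug_3, glass_1, glass_4's own z axis and vertical below 0.15 rad and x of mug_3 in the frame of drawer_floor between -0.09 and 0.09 m and y of mug_3 in the frame of drawer_floor between -0.11 and 0.11 m and z of mug_3 in the frame of drawer_floor between -0.006 and 0.008 m and x of glass_1 in the frame of drawer_floor between -0.09 and 0.09 m and y of glass_1 in the frame of drawer_floor between -0.11 and 0.11 m and z of glass_1 in the frame of drawer_floor between -0.006 and 0.008 m and x of glass_4 in the frame of drawer_floor between -0.09 and 0.09 m and y of glass_4 in the frame of drawer_floor between -0.11 and 0.11 m and z of glass_4 in the frame of drawer_floor between -0.006 and 0.008 m and contact force between the fingers and mug_2 below 0.05 N and contact force between the fingers and mug_3 below 0.05 N and contact force between the fingers and glass_1 below 0.05 N and contact force between the fingers and glass_4 below 0.05 N and value of joint drawer above 0.05 m), for 0.2 s.
2. the drawer is home at its catch with the cups and glasses in it (x of mug_2 in the frame of drawer_floor between -0.09 and 0.09 m and y of mug_2 in the frame of drawer_floor between -0.11 and 0.11 m and z of mug_2 in the frame of drawer_floor between -0.006 and 0.008 m and angle between each of mug_2, mug_3, glass_1, glass_4's own z axis and vertical below 0.15 rad and x of mug_3 in the frame of drawer_floor between -0.09 and 0.09 m and y of mug_3 in the frame of drawer_floor between -0.11 and 0.11 m and z of mug_3 in the frame of drawer_floor between -0.006 and 0.008 m and x of glass_1 in the frame of drawer_floor between -0.09 and 0.09 m and y of glass_1 in the frame of drawer_floor between -0.11 and 0.11 m and z of glass_1 in the frame of drawer_floor between -0.006 and 0.008 m and x of glass_4 in the frame of drawer_floor between -0.09 and 0.09 m and y of glass_4 in the frame of drawer_floor between -0.11 and 0.11 m and z of glass_4 in the frame of drawer_floor between -0.006 and 0.008 m and value of joint drawer below 0.003 m), for 0.2 s.
3. the timer ring has been wound past the broad mark (value of joint timer_ring above 1.48 rad), for 0.1 s.
At the end, for the whole second after the job is handed in: every cup and glass that was there is at rest on the tray floor and upright within 0.15 rad; the drawer is home (under 3 mm open); the timer ring is within 0.07 rad of the broad mark at 1.4 rad, with the play taken up from above (timer_knob under 0.06 rad) (all of step 2 and contact force between the fingers and mug_2 below 0.05 N and contact force between the fingers and mug_3 below 0.05 N and contact force between the fingers and glass_1 below 0.05 N and contact force between the fingers and glass_4 below 0.05 N and value of joint timer_ring between 1.33 and 1.47 rad and value of joint timer_knob below 0.06 rad and linear speed of each of mug_2, mug_3, glass_1, glass_4 below 0.01 m/s); the robot touches nothing.
It fails at once if the tumbler is pushed away or knocked over (distance of tumbler from where it was at the start of the episode above 0.03 m or angle between tumbler's own z axis and vertical above 0.5 rad).
It fails at once if the mill is pushed away or knocked over (distance of salt_mill from where it was at the start of the episode above 0.03 m or angle between salt_mill's own z axis and vertical above 0.5 rad).
It fails at once if the spice jar is pushed away or knocked over (distance of spare_jar from where it was at the start of the episode above 0.03 m or angle between spare_jar's own z axis and vertical above 0.5 rad).
It fails at once if the timer is wound before the drawer is home (value of joint timer_ring above 1.1 rad and value of joint drawer above 0.05 m).
Of mug_2, mug_3, glass_1, glass_4 only 3 to 4 are there at a start; the rules pass over those that are not, and their reading is None.
Once in a run the grip may slacken for a moment while it holds something.
It also fails if it takes over 210 s, if anything falls off the work surface, if the arm or the gripper's body presses on something with over 40 N, if the wrist force passes 120 N, or if a joint passes its speed limit or range.

## Working session

There is one attempt and no reset: what is moved stays moved. The work goes in short steps, Python scripts to look and compute and a tool call to move; the robot and the scene stay as the last step left them, time stands still between calls to the robot, and variables do not carry over. Pictures are saved under pics/ and viewed, at most 17 in all, crops included, and the job is handed in when it is done.

Besides the shell and the picture viewer there is one more tool, called after "Call:" as a command line: name --pt "numbers of a row" for each row, then --argument value for the rest. move_arm: Moves the arm, as the interface text tells. Its arguments: {"type":"object","properties":{"deltas":{"type":"array"}},"required":["deltas"]}

```bash
ls; mkdir -p pics; python3 - <<'E'
from rig import ctrl
import cv2,numpy as np
s=ctrl.read_state();print({k:np.round(v,3).tolist() for k,v in s.items()}, ctrl.tip_extent)
for n in("scene","top","wrist"):
    d=ctrl.snapshot(n);cv2.imwrite(f"pics/{n}0.png",d["color"][:,:,::-1])
    print(n,{k:np.round(v,4).tolist() for k,v in d.items() if k!="color"})
a=cv2.imread("pics/scene0.png");b=cv2.imread("pics/top0.png")
E
```

```text
pics
{'time': 0.0, 'joint_pos': [1.251, 0.3, 1.522, -0.0, 1.321, -0.067], 'joint_velocities': [0.0, 0.002, -0.0, 0.002, 0.0, 0.0], 'joint_efforts': [-0.001, -53.18, -35.274, 0.071, 0.024, -0.0], 'tcp_pos': [0.138, 0.532, 0.302], 'ee_rot': [-0.0, 0.126, 0.992, -0.001], 'ft_force': [0.901, 0.166, 0.605], 'torque': [-0.045, -0.025, -0.001], 'finger_force': 0.0, 'opening': 0.094} 0.0972
scene {'fx': 473.4438, 'fy': 473.4438, 'cx': 254.7563, 'cy': 192.4474, 'world_to_cam': [[-0.8284, -0.5598, 0.0203, 0.4162], [0.3175, -0.4393, 0.8404, -0.2889], [-0.4616, 0.7026, 0.5416, -1.6482], [0.0, 0.0, 0.0, 1.0]]}
top {'fx': 406.4494, 'fy': 406.4494, 'cx': 255.0847, 'cy': 197.3896, 'world_to_cam': [[0.285, -0.9585, 0.0098, -0.2427], [0.8751, 0.2643, 0.4055, -0.5155], [-0.3912, -0.107, 0.9141, -1.3982], [0.0, 0.0, 0.0, 1.0]]}
wrist {'fx': 342.3009, 'fy': 342.3009, 'cx': 258.7182, 'cy': 197.5462, 'tool_from_camera': [[-0.0007, 0.9736, 0.2284, 0.0656], [1.0, 0.0007, 0.0001, -0.0002], [-0.0, 0.2284, -0.9736, -0.0815], [0.0, 0.0, 0.0, 1.0]]}
```

View pics/scene0.png

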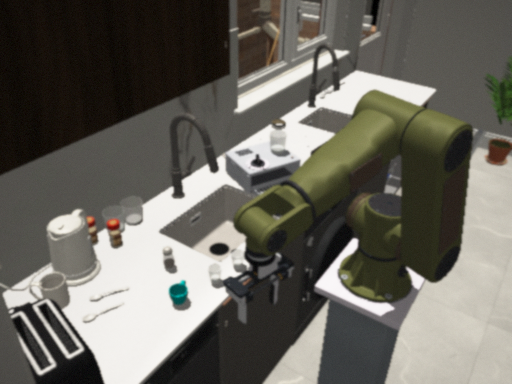

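View pics/top0.png

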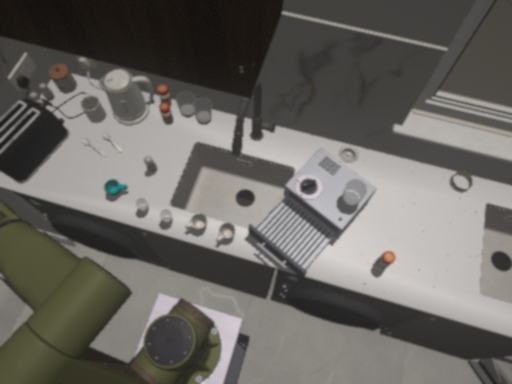

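The top view shows four candidates on the front strip: clear glasses at about (142,206) and (166,217), and white cups at about (198,222) and (227,232). The look-alikes are the turquoise cup (114,188), the grey mug (92,108), the big tumblers (187,103)/(203,110), and the mill (149,164). I'll check these in one close crop.

```bash
cat > h.py <<'E'
import numpy as np,cv2
from rig import ctrl
from scipy.spatial.transform import Rotation as R
def rot(s): q=s["ee_rot"]; return R.from_quat([q[1],q[2],q[3],q[0]]).as_matrix()
def cam(n):
    s=ctrl.read_state(); d=ctrl.snapshot(n)
    if n=="wrist":
        T=np.eye(4);T[:3,:3]=rot(s);T[:3,3]=s["tcp_pos"];c2w=T@d["tool_from_camera"]
    else: c2w=np.linalg.inv(d["world_to_cam"])
    return dict(im=d["color"][:,:,::-1].copy(),K=(d["fx"],d["fy"],d["cx"],d["cy"]),c2w=c2w)
def ray(c,u,v):
    fx,fy,cx,cy=c["K"]; r=c["c2w"][:3,:3]@np.array([(u-cx)/fx,-(v-cy)/fy,-1]); return c["c2w"][:3,3],r
def onz(c,u,v,z):
    o,r=ray(c,u,v); return o+r*(z-o[2])/r[2]
def pix(c,p):
    q=c["c2w"][:3,:3].T@(np.asarray(p)-c["c2w"][:3,3]); fx,fy,cx,cy=c["K"]
    return np.array([cx-fx*q[0]/q[2],cy+fy*q[1]/q[2]])
E
python3 - <<'E'
from h import *
c=cam("top")
cv2.imwrite("pics/crop1.png",cv2.resize(c["im"][140:275,105:305],None,fx=4,fy=4,interpolation=cv2.INTER_CUBIC))
cv2.imwrite("pics/crop2.png",cv2.resize(c["im"][145:275,240:410],None,fx=4.5,fy=4.5,interpolation=cv2.INTER_CUBIC))
for n,u,v,z in [("g1",142,206,.03),("g2",166,217,.03),("m1",198,222,.03),("m2",227,232,.03),("jar",388,258,.1),("mill",149,164,.05),("turq",114,188,.03),("tumb",354,190,.15),("timer",309,185,.14)]: print(n,onz(c,u,v,z).round(3))
E
```

```text
g1 [0.436 0.335 0.03 ]
g2 [0.42  0.229 0.03 ]
m1 [0.436 0.104 0.03 ]
m2 [ 0.43  -0.014  0.03 ]
jar [ 0.48  -0.598  0.1  ]
mill [0.607 0.371 0.05 ]
turq [0.476 0.471 0.03 ]
tumb [ 0.679 -0.426  0.15 ]
timer [ 0.656 -0.264  0.14 ]
```

View pics/crop1.png

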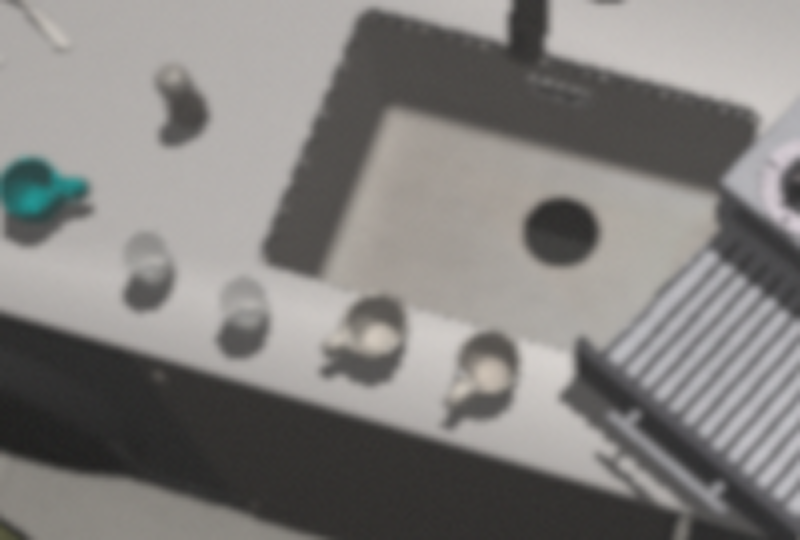

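View pics/crop2.png

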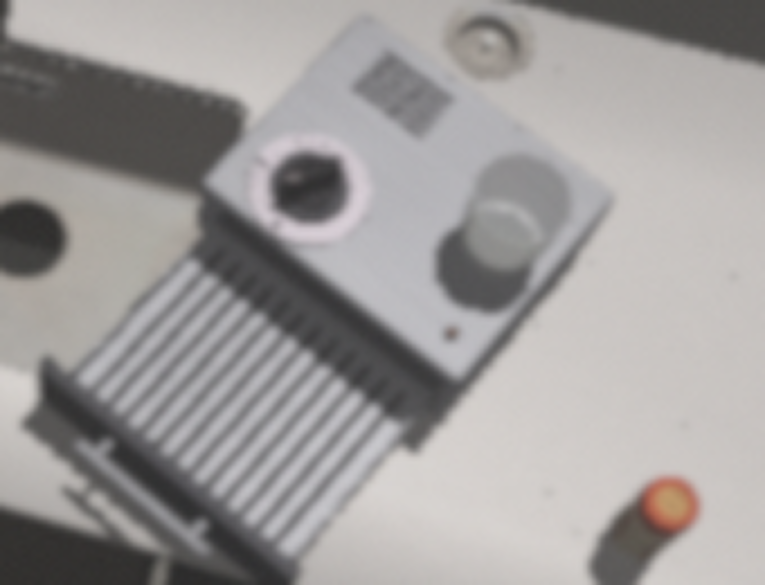

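The crops confirm it: two clear shot glasses, at crop (147,262) and (243,305), and two white cups whose handles point toward the lower left. The turquoise cup and the mill stay put. The drawer is open and empty, with the timer at the housing's front left. Next I'll measure the housing frame and get the moves for a wrist survey.

```bash
cat wf.py 2>/dev/null; python3 - <<'E'
from h import *
c=cam("top")
P=[onz(c,240+u/4.5,145+v/4.5,.108) for u,v in [(208,185),(450,378),(612,200),(365,18)]]
for a,b in [(0,1),(1,2),(2,3),(3,0)]: print(np.linalg.norm(P[a]-P[b]).round(4), np.degrees(np.arctan2(*(P[b]-P[a])[[1,0]])).round(1))
print(np.round(P,3))
t=onz(c,240+308/4.5,145+188/4.5,.115);print("timer",t.round(3))
# panel ends top z=.088, handle
for n,u,v,z in [("panL",45,365,.088),("panR",290,575,.088),("bar",145,495,.066),("hL",95,445,.066),("hR",200,525,.066),("tipblk",335,160,.147),("tail",275,200,.147)]: print(n,onz(c,240+u/4.5,145+v/4.5,z).round(3))
s=ctrl.read_state();print(rot(s).round(3))
E
```

```text
0.254 -115.5
0.2172 -26.8
0.262 64.8
0.2159 155.3
[[ 0.643 -0.183  0.108]
 [ 0.534 -0.413  0.108]
 [ 0.727 -0.511  0.108]
 [ 0.839 -0.273  0.108]]
timer [ 0.661 -0.264  0.115]
panL [ 0.458 -0.097  0.088]
panR [ 0.347 -0.329  0.088]
bar [ 0.383 -0.203  0.066]
hL [ 0.411 -0.153  0.066]
hR [ 0.371 -0.252  0.066]
tipblk [ 0.676 -0.279  0.147]
tail [ 0.627 -0.241  0.147]
[[-0.968  0.25  -0.   ]
 [ 0.25   0.968 -0.   ]
 [ 0.    -0.001 -1.   ]]
```

Call:
move_arm --pt "-0.03 -0.023 0 0 1" --pt "-0.037 -0.028 0 0 1" --pt "-0.037 -0.028 0 0 1" --pt "-0.037 -0.028 0 0 1" --pt "-0.037 -0.028 0 0 1" --pt "-0.037 -0.028 0 0 1" --pt "-0.037 -0.028 0 0 1" --pt "-0.037 -0.028 0 0 1" --pt "-0.037 -0.028 0 0 1" --pt "-0.037 -0.028 0 0 1"

```text
time: 1.25
tcp_pos: [0.4211, 0.1737, 0.3028]
ee_rot: [0.0, 0.126, 0.992, 0.0]
ft_force: [0.8, 1.0, 0.3]
opening: 0.0943
finger_force: 0.0
```

Call:
move_arm --pt "-0.01 -0.01 0 0 1" --pt "0 0 0 0 1" --pt "0 0 0 0 1" --pt "0 0 0 0 1" --pt "0 0 0 0 1" --pt "0 0 0 0 1" --pt "0 0 0 0 1" --pt "0 0 0 0 1" --pt "0 0 0 0 1" --pt "0 0 0 0 1"

```text
time: 2.25
tcp_pos: [0.4274, 0.1633, 0.3026]
ee_rot: [-0.0, 0.126, 0.992, -0.0]
ft_force: [-0.5, 0.2, -0.1]
opening: 0.0942
finger_force: 0.0
```

```bash
python3 - <<'E'
from h import *
import pickle
c=cam("wrist");pickle.dump(c,open("w1.pkl","wb"))
s=ctrl.read_state();print(s["tcp_pos"],rot(s).round(3))
cv2.imwrite("pics/w1.png",cv2.resize(c["im"],None,fx=1.55,fy=1.55,interpolation=cv2.INTER_CUBIC))
for n,p in dict(g1=(.436,.335,.0),g2=(.42,.229,0),m1=(.436,.104,0),m2=(.43,-.014,0)).items(): print(n,pix(c,p).round())
E
```

```text
[0.42744419 0.16323965 0.30263766] [[-0.968  0.25  -0.   ]
 [ 0.25   0.968 -0.   ]
 [-0.    -0.    -1.   ]]
g1 [410. 146.]
g2 [314. 156.]
m1 [211. 196.]
m2 [112. 216.]
```

View pics/w1.png

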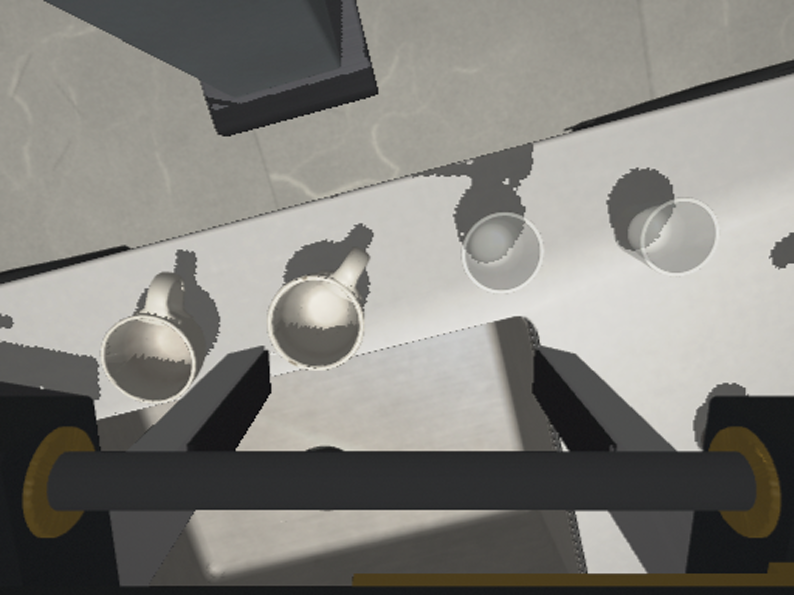

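The wrist view shows all four clearly. In view pixels, the cup rims are at (150,359) and (316,322) with handle ends at (170,275) and (362,254). The glass rims are at (502,252) and (679,236). I'll convert these to world coordinates.

```bash
python3 - <<'E'
from h import *
import pickle
c=pickle.load(open("w1.pkl","rb"));k=1.55
def f(u,v,z): return onz(c,u/k,v/k,z)
for n,u,v,z,e in [("mugR",150.5,359,.053,(166,273)),("mugL",316,322,.053,(363,252)),("g4",502.5,252,.058,0),("g1",678.5,236,.060,0)]:
    p=f(u,v,z);print(n,p.round(4))
    if e:
        for zz in(.02,.03,.04):
            d=f(*e,zz)-p;print("  handle",zz,np.hypot(*d[:2]).round(4),np.degrees(np.arctan2(d[1],d[0])).round(1))
for n,u,v,z,w in [("mugR",150.5,359,.053,93),("mugL",316,322,.053,96),("g4",502.5,252,.058,81),("g1",678.5,236,.06,77)]:
    print(n,np.linalg.norm(f(u-w/2,v,z)-f(u+w/2,v,z)).round(4))
E
```

```text
mugR [ 0.4322 -0.0081  0.053 ]
  handle 0.02 0.0516 164.2
  handle 0.03 0.0535 159.4
  handle 0.04 0.0559 155.0
mugL [0.4354 0.1043 0.053 ]
  handle 0.02 0.0501 130.5
  handle 0.03 0.0516 130.7
  handle 0.04 0.0531 130.8
g4 [0.4204 0.2295 0.058 ]
g1 [0.4373 0.335  0.06  ]
mugR 0.061
mugL 0.062
g4 0.0499
g1 0.0469
```

Call:
move_arm --pt "-0.011 -0.035 -0.005 0 1" --pt "-0.011 -0.035 -0.005 0 1" --pt "-0.011 -0.035 -0.005 0 1" --pt "-0.011 -0.035 -0.005 0 1" --pt "-0.011 -0.035 -0.005 0 1" --pt "-0.011 -0.035 -0.005 0 1" --pt "-0.011 -0.035 -0.005 0 1" --pt "-0.011 -0.035 -0.005 0 1" --pt "-0.011 -0.035 -0.005 0 1" --pt "-0.011 -0.033 -0.005 0 1"

```text
time: 3.3
tcp_pos: [0.4467, -0.2029, 0.3529]
ee_rot: [0.0, 0.126, 0.992, -0.0]
ft_force: [-0.2, 0.7, 0.3]
opening: 0.0941
finger_force: 0.0
```

Call:
move_arm --pt "0 0 0 2 1" --pt "0 0 0 2 1" --pt "0 0 0 2 1" --pt "0 0 0 2 1" --pt "0 0 0 2 1" --pt "0 0 0 0.5 1" --pt "0 0 0 0 1" --pt "0 0 0 0 1" --pt "0 0 0 0 1" --pt "0 0 0 0 1"

```text
time: 4.3
tcp_pos: [0.4469, -0.2012, 0.3527]
ee_rot: [-0.0, 0.216, 0.976, -0.0]
ft_force: [0.4, 0.1, -0.1]
opening: 0.0939
finger_force: 0.0
```

```bash
python3 - <<'E'
from h import *
import pickle
s=ctrl.read_state();c=cam("wrist");pickle.dump(c,open("w2.pkl","wb"))
print(s["tcp_pos"],s["joint_pos"].round(2) if hasattr(s["joint_pos"],"round") else s["joint_pos"],rot(s).round(3))
cv2.imwrite("pics/w2.png",cv2.resize(c["im"],None,fx=1.55,fy=1.55,interpolation=cv2.INTER_CUBIC))
E
```

```text
[ 0.44688493 -0.20117941  0.35265265] [-0.5   0.13  1.61 -0.    1.4  -1.63] [[-0.907  0.422 -0.   ]
 [ 0.422  0.907 -0.   ]
 [ 0.    -0.    -1.   ]]
```

View pics/w2.png

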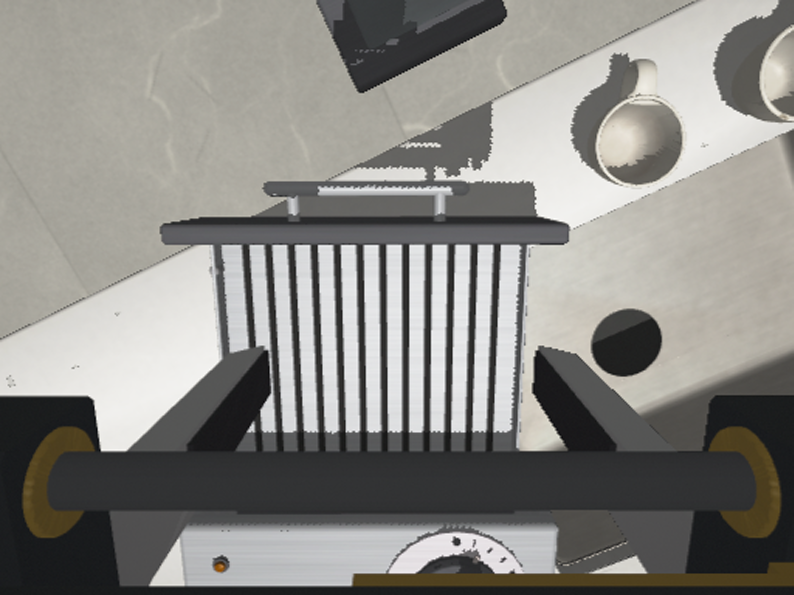

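The drawer is square to the tool. The panel's inner edge is at v≈243 (u 161–569), the bar spans u 264–468 at v≈188, the tray floor is visible, and the housing's front edge is at v≈522.

```bash
python3 - <<'E'
from h import *
import pickle
c=pickle.load(open("w2.pkl","rb"));k=1.55
a=np.radians(-24.95);ex=np.array([np.cos(a),np.sin(a)]);ey=np.array([-ex[1],ex[0]])
def f(u,v,z): return onz(c,u/k,v/k,z)
def g(n,u,v,z):
    p=f(u,v,z);print(n,p.round(4),"along",(p[:2]@ex).round(4),"left",(p[:2]@ey).round(4))
g("panelL in",569,243,.088);g("panelR in",161,243,.088);g("panel out",365,222,.088)
g("barR",264,188,.069);g("barL",468,188,.069);g("barfront",366,182,.066)
g("floorR",215,244,.035);g("floorL",530,244,.035)
g("houseL",557,522,.108);g("houseR",185,525,.108);g("dot",456,541,.111)
g("mugR",640,140,.053);
E
```

```text
panelL in [ 0.4689 -0.0908  0.088 ] along 0.4634 left 0.1155
panelR in [ 0.3565 -0.3318  0.088 ] along 0.4632 left -0.1505
panel out [ 0.4005 -0.2054  0.088 ] along 0.4497 left -0.0173
barR [ 0.3522 -0.2588  0.069 ] along 0.4284 left -0.0861
barL [ 0.4101 -0.1346  0.069 ] along 0.4286 left 0.051
barfront [ 0.3775 -0.1951  0.066 ] along 0.4246 left -0.0177
floorR [ 0.3695 -0.3196  0.035 ] along 0.4699 left -0.1339
floorL [ 0.4697 -0.105   0.035 ] along 0.4701 left 0.103
houseL [ 0.6429 -0.1727  0.108 ] along 0.6558 left 0.1146
houseR [ 0.5352 -0.4092  0.108 ] along 0.6579 left -0.1452
dot [ 0.6249 -0.242   0.111 ] along 0.6686 left 0.0441
mugR [ 0.4315 -0.0129  0.053 ] along 0.3967 left 0.1703
```

Call:
move_arm --pt "0.0205 0.0422 0 0 1" --pt "0.0205 0.0422 0 0 1" --pt "0.0205 0.0422 0 0 1" --pt "0.0205 0.0422 0 0 1" --pt "0.0205 0.0422 0 0 1" --pt "0.0205 0.0422 0 0 1" --pt "0.0205 0.0422 0 0 1" --pt "0.0205 0.0422 0 0 1" --pt "0.0205 0.0422 0 0 1" --pt "0.0205 0.0422 0 0 1"

```text
time: 5.35
tcp_pos: [0.4388, 0.2699, 0.3528]
ee_rot: [0.0, 0.216, 0.976, 0.0]
ft_force: [1.2, -0.7, -0.4]
opening: 0.0939
finger_force: 0.0
```

Call:
move_arm --pt "0.015 0.03 0 0 1" --pt "0.015 0.03 0 0 1" --pt "0 0 0.033 0 1" --pt "0 0 0.033 0 1" --pt "0 0 0.033 0 1" --pt "0 0 0.033 0 1" --pt "0 0 0 0 1" --pt "0 0 0 0 1" --pt "0 0 0 0 1" --pt "0 0 0 0 1"

```text
time: 6.35
tcp_pos: [0.4379, 0.3353, 0.2224]
ee_rot: [0.001, 0.216, 0.976, 0.001]
ft_force: [-0.4, -0.1, 0.2]
opening: 0.0939
finger_force: 0.0
```

Call:
move_arm --pt "0 0 0.033 0 1" --pt "0 0 0.033 0 1" --pt "0 0 0.022 0 1" --pt "0 0 0.01 0 1" --pt "0 0 0 0 1" --pt "0 0 0 0 -1" --pt "0 0 0 0 -1" --pt "0 0 0 0 -1" --pt "0 0 0 0 -1" --pt "0 0 0 0 -1"

```text
time: 7.35
tcp_pos: [0.4375, 0.335, 0.123]
ee_rot: [0.0, 0.216, 0.976, 0.0]
ft_force: [0.1, 0.6, 0.5]
opening: 0.0573
finger_force: 0.0
```

Call:
move_arm --pt "0 0 0 0 -1" --pt "0 0 0 0 -1" --pt "0 0 0 0 -1" --pt "0 0 0 0 -1" --pt "0 0 0 0 -1" --pt "0 0 -0.01 0 -1" --pt "0 0 -0.025 0 -1" --pt "0 0 -0.025 0 -1" --pt "0 0 -0.025 0 -1" --pt "0 0 -0.025 0 -1"

```text
time: 8.35
tcp_pos: [0.4373, 0.3349, 0.2343]
ee_rot: [0.0, 0.216, 0.976, 0.0]
ft_force: [-0.8, 1.2, 0.0]
opening: 0.046
finger_force: 30.0
```

Call:
move_arm --pt "-0.0213 -0.0332 0 0 -1" --pt "-0.0213 -0.0332 0 0 -1" --pt "-0.0213 -0.0332 0 0 -1" --pt "-0.0213 -0.0332 0 0 -1" --pt "-0.0213 -0.0332 0 0 -1" --pt "-0.0213 -0.0332 0 0 -1" --pt "-0.0213 -0.0332 0 0 -1" --pt "-0.0213 -0.0332 0 0 -1" --pt "-0.0213 -0.0332 0 0 -1" --pt "-0.0213 -0.0332 0 0 -1"

```text
time: 9.35
tcp_pos: [0.4902, -0.0575, 0.2334]
ee_rot: [0.0, 0.216, 0.976, 0.0]
ft_force: [1.5, 0.7, -0.7]
opening: 0.0463
finger_force: 30.3
```

Call:
move_arm --pt "-0.0213 -0.0332 0 0 -1" --pt "-0.0213 -0.0332 0 0 -1" --pt "-0.0213 -0.0332 0 0 -1" --pt "-0.0213 -0.0332 0 0 -1" --pt "-0.0213 -0.0332 0 0 -1" --pt "-0.0213 -0.0332 0 0 -1" --pt "-0.0213 -0.0332 0 0 -1" --pt "0 0 0 0 -1" --pt "0 0 0 0 -1" --pt "0 0 0 0 -1"

```text
time: 10.35
tcp_pos: [0.5273, -0.3287, 0.2329]
ee_rot: [-0.0, 0.216, 0.976, 0.0]
ft_force: [-0.3, -0.5, -0.7]
opening: 0.046
finger_force: 30.0
```

Still held and over the slot, so I'll lower it with a force check.

Call:
move_arm --pt "0 0 0.02 0 -1" --pt "0 0 0.025 0 -1" --pt "0 0 0.025 0 -1" --pt "0 0 0.012 0 -1" --pt "0 0 0.006 0 -1" --pt "0 0 0.003 0 -1" --pt "0 0 0.001 0 -1" --pt "0 0 0 0 -1" --pt "0 0 0 0 -1" --pt "0 0 0 0 -1"

```text
time: 11.35
tcp_pos: [0.5274, -0.3296, 0.1411]
ee_rot: [0.0, 0.216, 0.976, -0.0]
ft_force: [-0.5, -0.4, -0.5]
opening: 0.0462
finger_force: 30.0
```

Call:
move_arm --pt "0 0 0.001 0 -1" --pt "0 0 0 0 -1" --pt "0 0 0 0 0.6" --pt "0 0 0 0 0.6" --pt "0 0 0 0 0.6" --pt "0 0 0 0 0.6" --pt "0 0 0 0 0.6" --pt "0 0 -0.01 0 0.6" --pt "0 0 -0.03 0 0.6" --pt "0 0 -0.04 0 0.6"

```text
time: 12.35
tcp_pos: [0.5268, -0.3293, 0.2198]
ee_rot: [-0.001, 0.216, 0.976, 0.001]
ft_force: [-0.6, 0.3, 0.0]
opening: 0.0752
finger_force: 0.0
```

Call:
move_arm --pt "0.0256 0.0355 0 0 1" --pt "0.0256 0.0355 0 0 1" --pt "0.0256 0.0355 0 0 1" --pt "0.0256 0.0355 0 0 1" --pt "0.0256 0.0355 0 0 1" --pt "0.0256 0.0355 0 0 1" --pt "0.0256 0.0355 0 0 1" --pt "0.0256 0.0355 0 0 1" --pt "0.0256 0.0355 0 0 1" --pt "0.0256 0.0355 0 0 1"

```text
time: 13.35
tcp_pos: [0.4446, 0.102, 0.2206]
ee_rot: [0.001, 0.216, 0.976, 0.0]
ft_force: [0.5, -0.0, -0.2]
opening: 0.0941
finger_force: 0.0
```

Call:
move_arm --pt "0.0256 0.0355 0 0 1" --pt "0.0256 0.0355 0 0 1" --pt "0.0256 0.0355 0 0 1" --pt "0 0 0 0 1" --pt "0 0 0 0 1" --pt "0 0 0 0 1" --pt "0 0 0 0 1" --pt "0 0 0 0 1" --pt "0 0 0 0 1" --pt "0 0 0 0 1"

```text
time: 14.35
tcp_pos: [0.4207, 0.229, 0.2197]
ee_rot: [0.0, 0.217, 0.976, -0.0]
ft_force: [-0.5, -0.1, -0.6]
opening: 0.0938
finger_force: 0.0
```

```bash
python3 - <<'E'
from h import *
import pickle
s=ctrl.read_state();print(s["tcp_pos"])
c=cam("wrist")
t=cam("top")
A=cv2.resize(c["im"],(400,300));B=cv2.resize(t["im"][145:275,190:363],(400,300),interpolation=cv2.INTER_CUBIC)
cv2.imwrite("pics/w3.png",np.hstack([A,B]))
E
```

```text
[0.42068357 0.22901067 0.21967103]
```

View pics/w3.png

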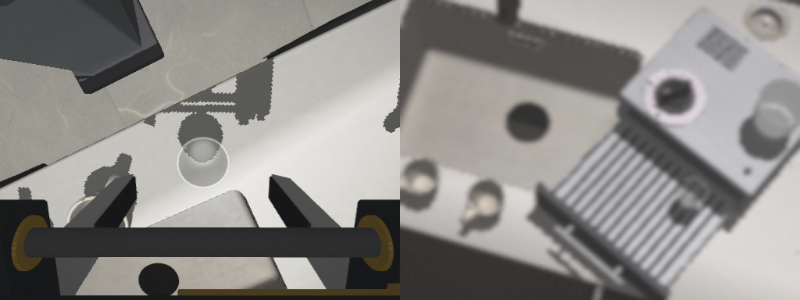

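Glass_1 stands in the drawer's back right at (690,190), and the next glass is centred between the fingers at (203,160). Grasping it.

Call:
move_arm --pt "0 0 0.033 0 1" --pt "0 0 0.033 0 1" --pt "0 0 0.02 0 1" --pt "0 0 0.01 0 1" --pt "0 0 0 0 1" --pt "0 0 0 0 -1" --pt "0 0 0 0 -1" --pt "0 0 0 0 -1" --pt "0 0 0 0 -1" --pt "0 0 0 0 -1"

```text
time: 15.45
tcp_pos: [0.4206, 0.2294, 0.1239]
ee_rot: [0.0, 0.216, 0.976, 0.0]
ft_force: [-0.8, 0.0, 0.1]
opening: 0.0573
finger_force: 0.0
```

Call:
move_arm --pt "0 0 0 0 -1" --pt "0 0 0 0 -1" --pt "0 0 0 0 -1" --pt "0 0 0 0 -1" --pt "0 0 0 0 -1" --pt "0 0 -0.01 0 -1" --pt "0 0 -0.025 0 -1" --pt "0 0 -0.025 0 -1" --pt "0 0 -0.025 0 -1" --pt "0 0 -0.025 0 -1"

```text
time: 16.45
tcp_pos: [0.4203, 0.2292, 0.2352]
ee_rot: [0.0, 0.216, 0.976, 0.0]
ft_force: [0.5, -0.4, -0.8]
opening: 0.0485
finger_force: 30.0
```

Call:
move_arm --pt "-0.0278 -0.0288 0 0 -1" --pt "-0.0278 -0.0288 0 0 -1" --pt "-0.0278 -0.0288 0 0 -1" --pt "-0.0278 -0.0288 0 0 -1" --pt "-0.0278 -0.0288 0 0 -1" --pt "-0.0278 -0.0288 0 0 -1" --pt "-0.0278 -0.0288 0 0 -1" --pt "-0.0278 -0.0288 0 0 -1" --pt "-0.0278 -0.0288 0 0 -1" --pt "-0.0278 -0.0288 0 0 -1"

```text
time: 17.45
tcp_pos: [0.551, -0.1508, 0.2342]
ee_rot: [-0.0, 0.216, 0.976, 0.0]
ft_force: [-0.3, 0.9, -0.9]
opening: 0.0482
finger_force: 30.0
```

Call:
move_arm --pt "-0.0278 -0.0288 0 0 -1" --pt "-0.0278 -0.0288 0 0 -1" --pt "0 0 0 0 -1" --pt "0 0 0 0 -1" --pt "0 0 0.015 0 -1" --pt "0 0 0.025 0 -1" --pt "0 0 0.025 0 -1" --pt "0 0 0.015 0 -1" --pt "0 0 0 0 -1" --pt "0 0 0 0 -1"

```text
time: 18.45
tcp_pos: [0.5772, -0.2245, 0.1542]
ee_rot: [0.0, 0.216, 0.976, -0.0]
ft_force: [0.9, -0.0, 0.1]
opening: 0.0484
finger_force: 30.0
```

Call:
move_arm --pt "0 0 0.006 0 -1" --pt "0 0 0.005 0 -1" --pt "0 0 0.003 0 -1" --pt "0 0 0 0 -1" --pt "0 0 0 0 0.7" --pt "0 0 0 0 0.7" --pt "0 0 0 0 0.7" --pt "0 0 0 0 0.7" --pt "0 0 0 0 0.7" --pt "0 0 -0.01 0 0.7"

```text
time: 19.45
tcp_pos: [0.5765, -0.2246, 0.1487]
ee_rot: [-0.001, 0.216, 0.976, 0.0]
ft_force: [-0.3, -0.2, 0.3]
opening: 0.0795
finger_force: 0.0
```

Call:
move_arm --pt "0 0 -0.036 0 1" --pt "0 0 -0.036 0 1" --pt "0.0333 0.0298 0 0 1" --pt "0.0333 0.0298 0 0 1" --pt "0.0333 0.0298 0 0 1" --pt "0.0333 0.0298 0 0 1" --pt "0.0333 0.0298 0 0 1" --pt "0.0333 0.0298 0 0 1" --pt "0.0333 0.0298 0 0 1" --pt "0.0333 0.0298 0 0 1"

```text
time: 20.45
tcp_pos: [0.4353, 0.1052, 0.2226]
ee_rot: [0.001, 0.216, 0.976, 0.0]
ft_force: [0.8, 0.1, 0.2]
opening: 0.0937
finger_force: 0.0
```

Call:
move_arm --pt "0 0 0 6 1" --pt "0 0 0 6 1" --pt "0 0 0 6 1" --pt "0 0 0 6 1" --pt "0 0 0 0 1" --pt "0 0 0 0 1" --pt "0 0 0 0 1" --pt "0 0 0 0 1" --pt "0 0 0 0 1" --pt "0 0 0 0 1"

```text
time: 21.45
tcp_pos: [0.4362, 0.1038, 0.2217]
ee_rot: [0.0, 0.414, 0.91, -0.0]
ft_force: [-0.5, -0.4, -0.1]
opening: 0.094
finger_force: 0.0
```

```bash
python3 - <<'E'
from h import *
s=ctrl.read_state();M=rot(s);print(s["tcp_pos"],np.degrees(np.arctan2(M[1,0],M[0,0])))
c=cam("wrist");t=cam("top")
A=cv2.resize(c["im"],(400,300));B=cv2.resize(t["im"][145:275,190:363],(400,300),interpolation=cv2.INTER_CUBIC)
cv2.imwrite("pics/w4.png",np.hstack([A,B]))
E
```

```text
[0.43620432 0.1037762  0.22167321] 131.04374747984792
```

View pics/w4.png

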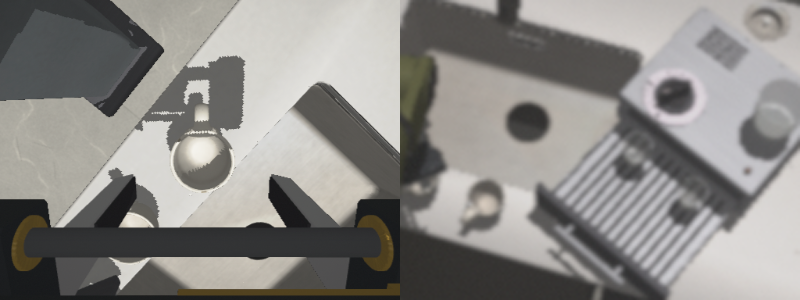

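Both glasses stand in the back row, and the cup's handle is in line with tool x (straight up in the view) and centred. Grasping it.

Call:
move_arm --pt "0 0 0.033 0 1" --pt "0 0 0.033 0 1" --pt "0 0 0.022 0 1" --pt "0 0 0.012 0 1" --pt "0 0 0 0 1" --pt "0 0 0 0 -1" --pt "0 0 0 0 -1" --pt "0 0 0 0 -1" --pt "0 0 0 0 -1" --pt "0 0 0 0 -1"

```text
time: 22.55
tcp_pos: [0.4364, 0.1038, 0.1221]
ee_rot: [0.0, 0.415, 0.91, 0.0]
ft_force: [-0.4, -0.2, 5.1]
opening: 0.0613
finger_force: 30.0
```

Call:
move_arm --pt "0 0 0 0 -1" --pt "0 0 0 0 -1" --pt "0 0 0 0 -1" --pt "0 0 0 0 -1" --pt "0 0 0 0 -1" --pt "0 0 -0.01 0 -1" --pt "0 0 -0.025 0 -1" --pt "0 0 -0.025 0 -1" --pt "0 0 -0.025 0 -1" --pt "0 0 -0.025 0 -1"

```text
time: 23.55
tcp_pos: [0.4359, 0.1037, 0.2332]
ee_rot: [0.0, 0.415, 0.91, 0.0]
ft_force: [0.2, -0.2, -1.2]
opening: 0.0613
finger_force: 30.0
```

Call:
move_arm --pt "0 0 0 -6 -1" --pt "0 0 0 -6 -1" --pt "0 0 0 -6 -1" --pt "0 0 0 -6 -1" --pt "0 0 0 0 -1" --pt "-0.0178 -0.0353 0 0 -1" --pt "-0.0178 -0.0353 0 0 -1" --pt "-0.0178 -0.0353 0 0 -1" --pt "-0.0178 -0.0353 0 0 -1" --pt "-0.0178 -0.0353 0 0 -1"

```text
time: 24.55
tcp_pos: [0.442, -0.0953, 0.2321]
ee_rot: [0.0, 0.218, 0.976, 0.0]
ft_force: [0.5, -1.0, -0.6]
opening: 0.0612
finger_force: 30.0
```

Call:
move_arm --pt "-0.0178 -0.0353 0 0 -1" --pt "-0.0178 -0.0353 0 0 -1" --pt "-0.0178 -0.0353 0 0 -1" --pt "-0.0178 -0.0353 0 0 -1" --pt "-0.0178 -0.0353 0 0 -1" --pt "0 0 0 0 -1" --pt "0 0 0 0 -1" --pt "0 0 0 0 -1" --pt "0 0 0.01 0 -1" --pt "0 0 0.02 0 -1"

```text
time: 25.55
tcp_pos: [0.449, -0.2907, 0.2021]
ee_rot: [0.001, 0.216, 0.976, -0.001]
ft_force: [-0.9, -0.0, -2.5]
opening: 0.0607
finger_force: 30.0
```

```bash
python3 - <<'E'
from h import *
s=ctrl.read_state();M=rot(s);p=np.array(s["tcp_pos"]);a=np.radians(-24.95);print(p,np.degrees(np.arctan2(M[1,0],M[0,0])),p[0]*np.cos(a)+p[1]*np.sin(a),-p[0]*np.sin(a)+p[1]*np.cos(a),s["opening"])
c=cam("wrist")
cv2.imwrite("pics/w5.png",cv2.resize(c["im"],(640,480)))
E
```

```text
[ 0.44896363 -0.29069284  0.20212337] 155.05416368564244 0.5296868078621072 -0.07417922074273414 0.060707688535814874
```

View pics/w5.png

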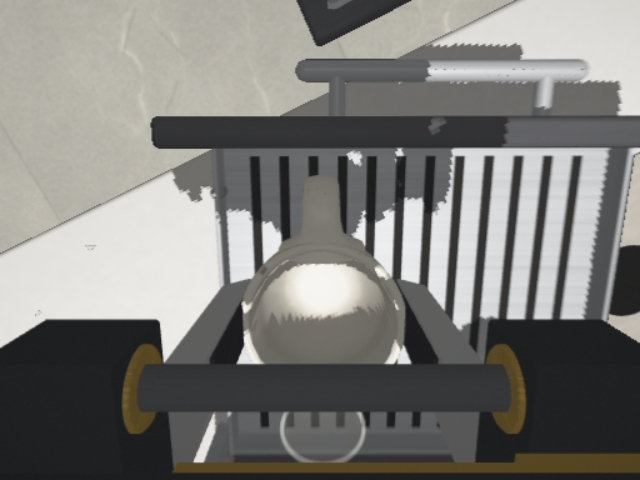

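The cup is held with its handle toward the panel and clear of it, and the glass stands behind it. Lowering.

Call:
move_arm --pt "0 0 0.025 0 -1" --pt "0 0 0.02 0 -1" --pt "0 0 0.008 0 -1" --pt "0 0 0.006 0 -1" --pt "0 0 0.003 0 -1" --pt "0 0 0.001 0 -1" --pt "0 0 0 0 -1" --pt "0 0 0 0 -1" --pt "0 0 0 0 -1" --pt "0 0 0 0 -1"

```text
time: 26.6
tcp_pos: [0.4486, -0.2915, 0.1391]
ee_rot: [0.0, 0.216, 0.976, -0.0]
ft_force: [0.3, 0.7, 3.0]
opening: 0.0611
finger_force: 30.0
```

Call:
move_arm --pt "0 0 0 0 -1" --pt "0 0 0 0 0.9" --pt "0 0 0 0 0.9" --pt "0 0 0 0 0.9" --pt "0 0 0 0 0.9" --pt "0 0 0 0 0.9" --pt "0 0 0 0 0.9" --pt "0 0 -0.01 0 0.9" --pt "0 0 -0.035 0 0.9" --pt "0 0 -0.04 0 0.9"

```text
time: 27.6
tcp_pos: [0.4481, -0.2911, 0.2245]
ee_rot: [-0.001, 0.216, 0.976, 0.0]
ft_force: [-0.4, -0.1, 0.8]
opening: 0.0889
finger_force: 0.0
```

Call:
move_arm --pt "0.0191 0.0355 0 0 1" --pt "0.0191 0.0355 0 0 1" --pt "0.0191 0.0355 0 0 1" --pt "0.0191 0.0355 0 0 1" --pt "0.0191 0.0355 0 0 1" --pt "0.0191 0.0355 0 0 1" --pt "0.0191 0.0355 0 0 1" --pt "0 0 0 -2 1" --pt "0 0 0 -2 1" --pt "0 0 0 0 1"

```text
time: 28.6
tcp_pos: [0.4323, -0.0094, 0.2244]
ee_rot: [0.0, 0.181, 0.983, 0.0]
ft_force: [-0.5, -0.6, -1.0]
opening: 0.0939
finger_force: 0.0
```

Call:
move_arm --pt "0 0 0 0 1" --pt "0 0 0 0 1" --pt "0 0 0 0 1" --pt "0 0 0 0 1" --pt "0 0 0 0 1" --pt "0 0 0 0 1" --pt "0 0 0 0 1" --pt "0 0 0 0 1" --pt "0 0 0 0 1" --pt "0 0 0 0 1"

```text
time: 29.6
tcp_pos: [0.4322, -0.0097, 0.2237]
ee_rot: [0.0, 0.182, 0.983, 0.0]
ft_force: [-0.5, -0.3, 0.1]
opening: 0.0942
finger_force: 0.0
```

```bash
python3 - <<'E'
from h import *
s=ctrl.read_state();M=rot(s);print(s["tcp_pos"],np.degrees(np.arctan2(M[1,0],M[0,0])))
c=cam("wrist");t=cam("top")
A=cv2.resize(c["im"],(400,300));B=cv2.resize(t["im"][145:275,190:363],(400,300),interpolation=cv2.INTER_CUBIC)
cv2.imwrite("pics/w6.png",np.hstack([A,B]))
p=s["tcp_pos"];print(pix(c,[p[0],p[1],.053])*np.array([400/512,300/384]))
E
```

```text
[ 0.43223048 -0.00965099  0.22366428] 159.0156313050748
[202.31395151 160.77525067]
```

View pics/w6.png

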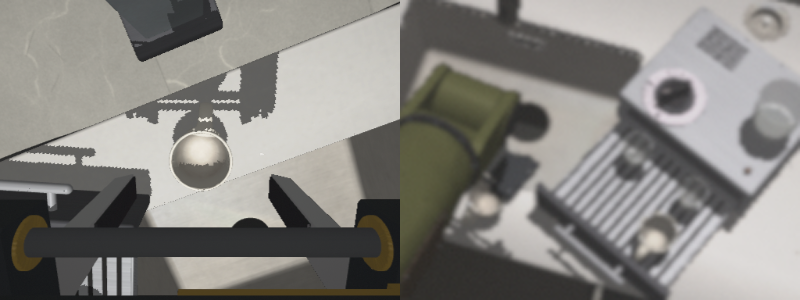

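Cup 4 is centred at (202,160) with its handle up in the view, and cup 3 stands in the drawer's front right. Grasping the last one.

Call:
move_arm --pt "0 0 0.033 0 1" --pt "0 0 0.033 0 1" --pt "0 0 0.024 0 1" --pt "0 0 0.012 0 1" --pt "0 0 0 0 1" --pt "0 0 0 0 -1" --pt "0 0 0 0 -1" --pt "0 0 0 0 -1" --pt "0 0 0 0 -1" --pt "0 0 0 0 -1"

```text
time: 30.7
tcp_pos: [0.4324, -0.0097, 0.1221]
ee_rot: [0.0, 0.182, 0.983, -0.0]
ft_force: [-0.4, -2.6, 2.9]
opening: 0.0603
finger_force: 30.0
```

Call:
move_arm --pt "0 0 0 0 -1" --pt "0 0 0 0 -1" --pt "0 0 0 0 -1" --pt "0 0 0 0 -1" --pt "0 0 0 0 -1" --pt "0 0 -0.01 0 -1" --pt "0 0 -0.025 0 -1" --pt "0 0 -0.025 0 -1" --pt "0 0 -0.025 0 -1" --pt "0 0 -0.025 0 -1"

```text
time: 31.7
tcp_pos: [0.4318, -0.0095, 0.233]
ee_rot: [-0.0, 0.182, 0.983, 0.0]
ft_force: [-0.6, -0.0, -1.5]
opening: 0.0601
finger_force: 30.0
```

Call:
move_arm --pt "0 0 0 2 -1" --pt "0 0 0 2 -1" --pt "-0.0267 -0.0262 0 0 -1" --pt "-0.0267 -0.0262 0 0 -1" --pt "-0.0267 -0.0262 0 0 -1" --pt "-0.0267 -0.0262 0 0 -1" --pt "-0.0267 -0.0262 0 0 -1" --pt "0 0 0 0 -1" --pt "0 0 0 0 -1" --pt "0 0 0.02 0 -1"

```text
time: 32.7
tcp_pos: [0.4983, -0.1842, 0.2135]
ee_rot: [0.002, 0.216, 0.976, -0.0]
ft_force: [-0.0, -0.5, -1.7]
opening: 0.0602
finger_force: 30.0
```

```bash
python3 - <<'E'
from h import *
s=ctrl.read_state();M=rot(s);p=np.array(s["tcp_pos"]);a=np.radians(-24.95);print(p,np.degrees(np.arctan2(M[1,0],M[0,0])),p[0]*np.cos(a)+p[1]*np.sin(a),-p[0]*np.sin(a)+p[1]*np.cos(a),s["opening"])
c=cam("wrist")
cv2.imwrite("pics/w7.png",cv2.resize(c["im"],(640,480)))
E
```

```text
[ 0.49829766 -0.18422172  0.21354952] 155.04385961494714 0.5295043885880947 0.04316604597217785 0.060154272087476604
```

View pics/w7.png

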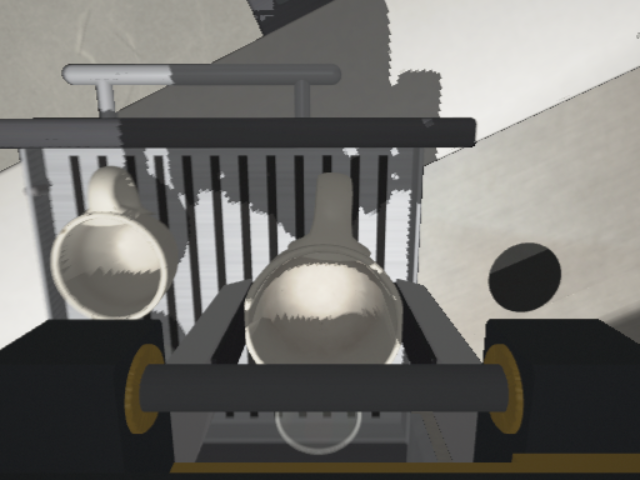

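Cup 4 is held over the left front slot, clear of cup 3 at (110,265). Lowering and letting go.

Call:
move_arm --pt "0 0 0.02 0 -1" --pt "0 0 0.025 0 -1" --pt "0 0 0.015 0 -1" --pt "0 0 0.008 0 -1" --pt "0 0 0.004 0 -1" --pt "0 0 0.001 0 -1" --pt "0 0 0 0 -1" --pt "0 0 0 0 -1" --pt "0 0 0 0 -1" --pt "0 0 0 0 -1"

```text
time: 33.75
tcp_pos: [0.4981, -0.1849, 0.1391]
ee_rot: [0.0, 0.216, 0.976, -0.0]
ft_force: [0.8, -0.5, 1.4]
opening: 0.06
finger_force: 30.0
```

Call:
move_arm --pt "0 0 0 0 -1" --pt "0 0 0 0 0.85" --pt "0 0 0 0 0.85" --pt "0 0 0 0 0.85" --pt "0 0 0 0 0.85" --pt "0 0 0 0 0.85" --pt "0 0 0 0 0.85" --pt "0 0 -0.01 0 0.85" --pt "0 0 -0.035 0 0.85" --pt "0 0 -0.04 0 0.85"

```text
time: 34.75
tcp_pos: [0.4975, -0.1846, 0.2245]
ee_rot: [-0.001, 0.216, 0.976, 0.0]
ft_force: [1.2, 0.3, 0.5]
opening: 0.0871
finger_force: 0.0
```

Call:
move_arm --pt "0 0 -0.01 0 0.85" --pt "0.037 -0.015 0 0 0.85" --pt "0.037 -0.015 0 0 -1" --pt "0.037 -0.015 0 0 -1" --pt "0.037 -0.015 0 0 -1" --pt "0 0 0 0 -1" --pt "0 0 0 0 -1" --pt "0 0 0 0 -1" --pt "0 0 0 0 -1" --pt "0 0 0 0 -1"

```text
time: 35.75
tcp_pos: [0.3389, -0.1766, 0.2334]
ee_rot: [-0.0, 0.216, 0.976, 0.0]
ft_force: [-0.6, 0.2, -0.3]
opening: 0.0267
finger_force: 0.0
```

Call:
move_arm --pt "0 0 0 0 -1" --pt "0 0 0 0 -1" --pt "0 0 0 0 -1" --pt "0 0 0 0 -1" --pt "0 0 0 0 -1" --pt "0 0 0 0 -1" --pt "0 0 0 0 -1" --pt "0 0 0 0 -1" --pt "0 0 0 0 -1" --pt "0 0 0 0 -1"

```text
time: 36.75
tcp_pos: [0.3384, -0.1767, 0.2336]
ee_rot: [-0.0, 0.216, 0.976, 0.0]
ft_force: [0.9, -0.0, 0.6]
opening: 0.0001
finger_force: 0.0
```

```bash
cat > al.py <<'E'
from h import *
s=ctrl.read_state();M=rot(s);p=np.array(s["tcp_pos"]);a=np.radians(-24.95);print("t",s["time"],p.round(4),"phi",np.degrees(np.arctan2(M[1,0],M[0,0])).round(2),"along",(p[0]*np.cos(a)+p[1]*np.sin(a)).round(4),"left",(-p[0]*np.sin(a)+p[1]*np.cos(a)).round(4),s["opening"],np.round(s["joint_pos"],2))
E
python3 - <<'E'
from al import *
c=cam("wrist");t=cam("top")
A=cv2.resize(c["im"],(400,300));B=cv2.resize(t["im"][145:275,190:363],(400,300),interpolation=cv2.INTER_CUBIC)
cv2.imwrite("pics/w8.png",np.hstack([A,B]))
E
```

```text
t 36.75 [ 0.3384 -0.1767  0.2336] phi 155.02 along 0.3813 left -0.0174 0.00013260987762587096 [-0.58 -0.    2.04 -0.    1.1  -1.71]
```

View pics/w8.png

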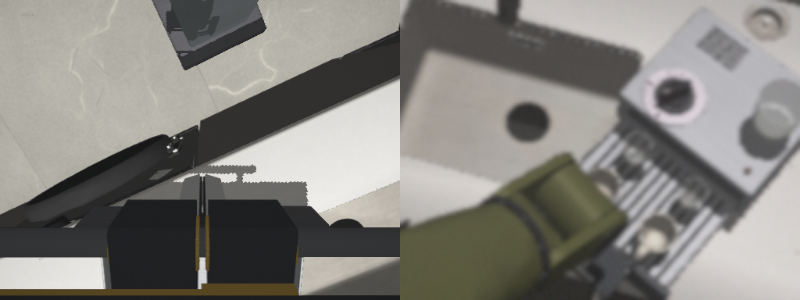

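Call:
move_arm --pt "0 0 0.03 0 -1" --pt "0 0 0.03 0 -1" --pt "0 0 0.022 0 -1" --pt "0 0 0 0 -1" --pt "-0.005 0 0 0 -1" --pt "-0.005 0 0 0 -1" --pt "-0.005 0 0 0 -1" --pt "-0.005 0 0 0 -1" --pt "-0.005 0 0 0 -1" --pt "-0.005 0 0 0 -1"

```text
time: 37.85
tcp_pos: [0.3661, -0.1895, 0.1518]
ee_rot: [0.0, 0.216, 0.976, -0.0]
ft_force: [-0.3, -0.0, 0.2]
opening: 0.0005
finger_force: 0.0
```

Call:
move_arm --pt "-0.004 0 0 0 -1" --pt "-0.004 0 0 0 -1" --pt "-0.004 0 0 0 -1" --pt "-0.004 0 0 0 -1" --pt "-0.004 0 0 0 -1" --pt "-0.004 0 0 0 -1" --pt "-0.004 0 0 0 -1" --pt "-0.004 0 0 0 -1" --pt "-0.004 0 0 0 -1" --pt "-0.004 0 0 0 -1"

```text
time: 38.85
tcp_pos: [0.4021, -0.2063, 0.1516]
ee_rot: [-0.0, 0.216, 0.976, 0.0]
ft_force: [-0.4, 2.2, -0.5]
opening: 0.0003
finger_force: 0.9
```

Call:
move_arm --pt "-0.005 0 0 0 -1" --pt "-0.006 0 0 0 -1" --pt "-0.006 0 0 0 -1" --pt "-0.006 0 0 0 -1" --pt "-0.006 0 0 0 -1" --pt "-0.006 0 0 0 -1" --pt "-0.006 0 0 0 -1" --pt "-0.006 0 0 0 -1" --pt "-0.006 0 0 0 -1" --pt "-0.006 0 0 0 -1"

```text
time: 39.85
tcp_pos: [0.4558, -0.2313, 0.1516]
ee_rot: [-0.0, 0.216, 0.976, 0.0]
ft_force: [-0.9, 0.8, 0.3]
opening: 0.0003
finger_force: 0.9
```

Call:
move_arm --pt "-0.006 0 0 0 -1" --pt "-0.006 0 0 0 -1" --pt "-0.006 0 0 0 -1" --pt "-0.006 0 0 0 -1" --pt "-0.006 0 0 0 -1" --pt "-0.006 0 0 0 -1" --pt "-0.006 0 0 0 -1" --pt "-0.005 0 0 0 -1" --pt "-0.004 0 0 0 -1" --pt "-0.003 0 0 0 -1"

```text
time: 40.85
tcp_pos: [0.5045, -0.2541, 0.1516]
ee_rot: [-0.0, 0.216, 0.976, -0.0]
ft_force: [-2.1, 1.8, -0.3]
opening: 0.0007
finger_force: 0.8
```

```bash
python3 al.py
```

```text
t 40.85 [ 0.5045 -0.2541  0.1516] phi 155.02 along 0.5646 left -0.0176 0.0006639274418813359 [-0.53  0.5   1.62 -0.    1.02 -1.67]
```

Call:
move_arm --pt "-0.003 0 0 0 -1" --pt "-0.003 0 0 0 -1" --pt "-0.003 0 0 0 -1" --pt "-0.003 0 0 0 -1" --pt "-0.003 0 0 0 -1" --pt "-0.003 0 0 0 -1" --pt "-0.003 0 0 0 -1" --pt "-0.003 0 0 0 -1" --pt "-0.003 0 0 0 -1" --pt "-0.003 0 0 0 -1"

```text
time: 41.85
tcp_pos: [0.5317, -0.2667, 0.1516]
ee_rot: [0.0, 0.216, 0.976, 0.0]
ft_force: [-0.3, 1.0, 0.4]
opening: 0.0006
finger_force: 0.8
```

Call:
move_arm --pt "-0.0015 0 0 0 -1" --pt "-0.0015 0 0 0 -1" --pt "-0.0015 0 0 0 -1" --pt "-0.0015 0 0 0 -1" --pt "-0.0015 0 0 0 -1" --pt "-0.0015 0 0 0 -1" --pt "-0.0015 0 0 0 -1" --pt "0 0 0 0 -1" --pt "0 0 0 0 -1" --pt "0 0 0 0 -1"

```text
time: 42.85
tcp_pos: [0.541, -0.2711, 0.1517]
ee_rot: [0.0, 0.216, 0.976, -0.0]
ft_force: [-0.3, -0.3, -0.5]
opening: 0.0003
finger_force: 0.0
```

```bash
python3 - <<'E'
from al import *
print(s["ft_force"])
c=cam("wrist");t=cam("top")
A=cv2.resize(c["im"],(400,300));B=cv2.resize(t["im"][130:260,210:383],(400,300),interpolation=cv2.INTER_CUBIC)
cv2.imwrite("pics/w9.png",np.hstack([A,B]))
E
```

```text
t 42.85 [ 0.541  -0.2711  0.1517] phi 155.01 along 0.6049 left -0.0176 0.0002831357085739903 [-0.53  0.58  1.5  -0.    1.07 -1.66]
[-0.33577909 -0.29261867 -0.46109871]
```

View pics/w9.png

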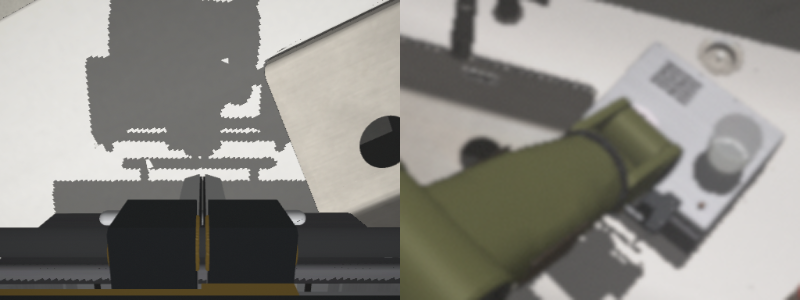

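Call:
move_arm --pt "-0.001 0 0 0 -1" --pt "-0.001 0 0 0 -1" --pt "-0.001 0 0 0 -1" --pt "-0.001 0 0 0 -1" --pt "0 0 0 0 -1" --pt "0 0 0 0 -1" --pt "0 0 0 0 -1" --pt "0 0 0 0 -1" --pt "0 0 0 0 -1" --pt "0 0 0 0 -1"

```text
time: 43.95
tcp_pos: [0.5442, -0.2726, 0.1516]
ee_rot: [-0.001, 0.216, 0.976, 0.0]
ft_force: [-5.6, 1.9, 2.6]
opening: 0.0003
finger_force: 2.7
```

```bash
python3 al.py
```

```text
t 43.95 [ 0.5442 -0.2726  0.1516] phi 155.02 along 0.6084 left -0.0176 0.00028573889437870706 [-0.52  0.59  1.48 -0.    1.07 -1.66]
```

Call:
move_arm --pt "0.01 0 0 0 -1" --pt "0.015 0 0 0 -1" --pt "0 0 -0.03 0 -1" --pt "0 0 -0.04 0 -1" --pt "0 0 -0.04 0 1" --pt "0 0 -0.04 0 1" --pt "0 0 -0.03 0 1" --pt "-0.038 0.018 0 0 1" --pt "-0.038 0.018 0 0 1" --pt "-0.038 0.018 0 0 1"

```text
time: 44.95
tcp_pos: [0.6494, -0.2613, 0.3322]
ee_rot: [0.0, 0.216, 0.976, -0.0]
ft_force: [-0.8, -0.6, 0.6]
opening: 0.0449
finger_force: 0.0
```

Call:
move_arm --pt "0 0 0 0 1" --pt "0 0 0 0 1" --pt "0 0 0 0 1" --pt "0 0 0 0 1" --pt "0 0 0 0 1" --pt "0 0 0 0 1" --pt "0 0 0 0 1" --pt "0 0 0 0 1" --pt "0 0 0 0 1" --pt "0 0 0 0 1"

```text
time: 45.95
tcp_pos: [0.6481, -0.2614, 0.3316]
ee_rot: [-0.0, 0.216, 0.976, 0.0]
ft_force: [0.1, -0.1, 0.4]
opening: 0.0938
finger_force: 0.0
```

```bash
python3 - <<'E'
from al import *
import pickle
c=cam("wrist");pickle.dump(c,open("w10.pkl","wb"))
cv2.imwrite("pics/w10.png",cv2.resize(c["im"],None,fx=1.55,fy=1.55,interpolation=cv2.INTER_CUBIC))
E
```

```text
t 45.95 [ 0.6481 -0.2614  0.3316] phi 155.02 along 0.6979 left 0.0364 0.09381702642888666 [-0.44  0.64  0.97  0.    1.53 -1.57]
```

View pics/w10.png

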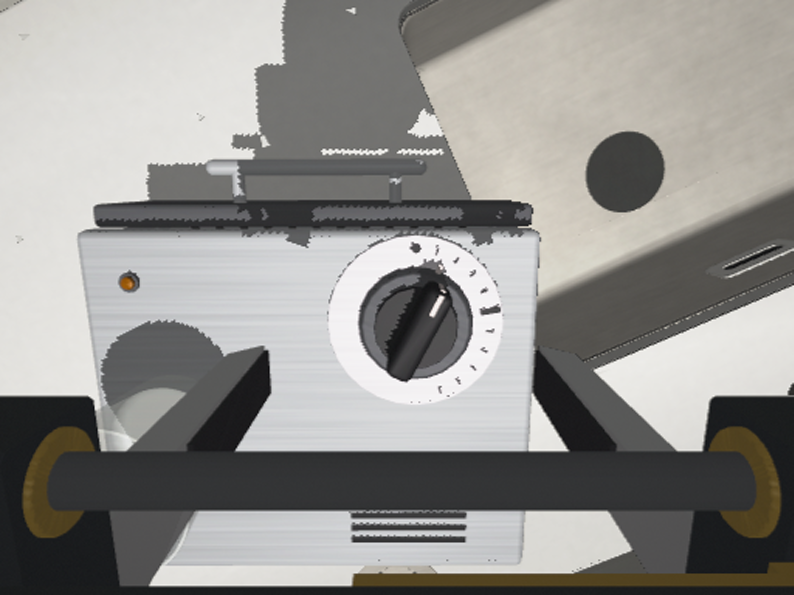

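The drawer panel is flush with the housing. The timer plate is centred at about (415,320), with the dot at (415,247), the broad mark at (490,311), and the knob's white line at about (431,318)–(444,291), pointing roughly 0.5 rad clockwise from the dot. I'll measure it.

```bash
python3 - <<'E'
from h import *
import pickle
c=pickle.load(open("w10.pkl","rb"));k=1.55
a=np.radians(-24.95);ex=np.array([np.cos(a),np.sin(a)]);ey=np.array([-ex[1],ex[0]])
def f(u,v,z):
    p=onz(c,u/k,v/k,z)[:2]; return np.array([p@ex,p@ey])
L,Rr,T,B=[f(*q,.111) for q in [(328,320),(503,320),(415,236),(415,404)]]
ax=np.array([(T[0]+B[0])/2,(L[1]+Rr[1])/2]);print("plate",abs(L-Rr),abs(T-B),"axis along,left",ax,"world",ex*ax[0]+ey*ax[1])
def ang(p): d=p-ax; return np.degrees(np.arctan2(d[1],-d[0])),np.hypot(*d)
for n,u,v,z in [("dot",415.5,247,.111),("broad",490,311,.111),("line1",432,316,.147),("line2",443,292,.147),("head",445,283,.147),("tail",397,372,.147)]: print(n,ang(f(u,v,z)),f(u,v,z))
d=f(443,292,.147)-f(432,316,.147);print("line dir",np.degrees(np.arctan2(d[1],-d[0])))
d=f(442,284,.147)-f(400,372,.147);print("bar dir",np.degrees(np.arctan2(d[1],-d[0])))
g=cv2.resize(c["im"][145:270,205:335],None,fx=6,fy=4.6,interpolation=cv2.INTER_CUBIC)
h=cv2.resize(c["im"][145:270,205:335],None,fx=4.6,fy=4.6,interpolation=cv2.INTER_CUBIC);cv2.imwrite("pics/knob.png",h)
E
```

```text
plate [0.0001401  0.10297533] [0.10230373 0.0004812 ] axis along,left [0.71337885 0.04472062] world [ 0.66566803 -0.26037548]
dot (np.float64(-0.2718009105440206), np.float64(0.044906450701503536)) [0.66847291 0.04450759]
broad (np.float64(80.50024026116692), np.float64(0.04424282179037539)) [0.70607686 0.0883567 ]
line1 (np.float64(29.150754584192864), np.float64(0.015428098326439156)) [0.69990486 0.05223578]
line2 (np.float64(26.430941913035635), np.float64(0.02919270319116107)) [0.68723762 0.05771484]
head (np.float64(24.32760222500817), np.float64(0.03382813098077739)) [0.68255449 0.05865623]
tail (np.float64(-148.07472256306463), np.float64(0.020208791901778368)) [0.73053083 0.03403395]
line dir 23.39027712782767
bar dir 24.379533007245534
```

View pics/knob.png

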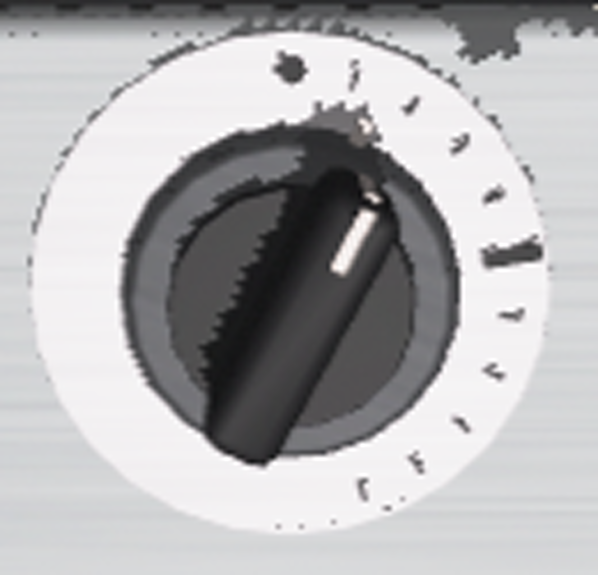

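Call:
move_arm --pt "-0.0141 0.0086 0 0 0.2" --pt "0 0 0 6.5 0.2" --pt "0 0 0 6.5 0.2" --pt "0 0 0 6.5 0.2" --pt "0 0 0 6.0 0.2" --pt "0 0 0.02 0 0.2" --pt "0 0 0.02 0 0.2" --pt "0 0 0.02 0 0.2" --pt "0 0 0 0 0.2" --pt "0 0 0 0 0.2"

```text
time: 47.0
tcp_pos: [0.6646, -0.2596, 0.2722]
ee_rot: [0.0, 0.426, 0.905, -0.0]
ft_force: [0.2, 0.7, 0.6]
opening: 0.0564
finger_force: 0.0
```

```bash
python3 al.py
```

```text
t 47.0 [ 0.6646 -0.2596  0.2722] phi 129.52 along 0.7121 left 0.045 0.05635699507490198 [-0.42  0.7   1.   -0.    1.44 -1.11]
```

Call:
move_arm --pt "0 0 0.02 0 0.2" --pt "0 0 0.02 0 0.2" --pt "0 0 0.008 0 0.2" --pt "0 0 0.004 0 0.2" --pt "0 0 0 0 0.2" --pt "0 0 0 0 -1" --pt "0 0 0 0 -1" --pt "0 0 0 0 -1" --pt "0 0 0 0 -1" --pt "0 0 0 0 -1"

```text
time: 48.0
tcp_pos: [0.6648, -0.2598, 0.2214]
ee_rot: [0.001, 0.426, 0.904, -0.0]
ft_force: [-0.3, 0.6, 6.4]
opening: 0.02
finger_force: 3.1
```

Call:
move_arm --pt "0 0 0 0 -1" --pt "0 0 0 0 -1" --pt "0 0 0 0 -1" --pt "0 0 0 0 -1" --pt "0 0 0 0 -1" --pt "0 0 0 0 -1" --pt "0 0 0 0 -1" --pt "0 0 0 0 -1" --pt "0 0 0 0 -1" --pt "0 0 0 0 -1"

```text
time: 49.0
tcp_pos: [0.6648, -0.2598, 0.2214]
ee_rot: [0.001, 0.426, 0.904, -0.0]
ft_force: [0.7, -1.1, 6.6]
opening: 0.0146
finger_force: 32.7
```

```bash
python3 al.py; python3 -c "
from h import *
s=ctrl.read_state();print(np.array(rot(s)).T@s['ft_force'],s['torque'])"
```

```text
t 49.0 [ 0.6648 -0.2598  0.2214] phi 129.51 along 0.7123 left 0.0448 0.014554745008756356 [-0.42  0.74  1.06 -0.    1.34 -1.11]
[-1.32997243 -0.14507886 -6.56137314] [-0.07315321  0.20728159  0.06909025]
```

Call:
move_arm --pt "0 0 -0.001 0 -1" --pt "0 0 0 0 -1" --pt "0 0 0 0 -1" --pt "0 0 0 6 -1" --pt "0 0 0 7 -1" --pt "0 0 0 7 -1" --pt "0 0 0 7 -1" --pt "0 0 0 7 -1" --pt "0 0 0 0 -1" --pt "0 0 0 0 -1"

```text
time: 50.0
tcp_pos: [0.665, -0.2597, 0.2215]
ee_rot: [0.001, 0.672, 0.74, 0.0]
ft_force: [5.9, -3.5, 3.7]
opening: 0.0147
finger_force: 32.7
```

```bash
python3 al.py; python3 -c "
from h import *
s=ctrl.read_state();print(np.array(rot(s)).T@s['ft_force'],s['torque'])"
```

```text
t 50.0 [ 0.665  -0.2597  0.2215] phi 95.5 along 0.7125 left 0.045 0.01472850673092749 [-0.42  0.74  1.06  0.    1.34 -0.52]
[-4.05110121  5.58358047 -3.68779447] [-0.60463151 -0.96400187 -0.00705916]
```

Call:
move_arm --pt "0 0.0005 -0.0005 0 -1" --pt "0 0 0 7 -1" --pt "0 0 0 7 -1" --pt "0 0 0 7 -1" --pt "0 0 0 7 -1" --pt "0 0 0 7 -1" --pt "0 0 0 7 -1" --pt "0 0 0 7 -1" --pt "0 0 0 7 -1" --pt "0 0 0 0 -1"

```text
time: 51.0
tcp_pos: [0.6654, -0.2599, 0.2216]
ee_rot: [0.001, 0.942, 0.336, 0.001]
ft_force: [7.5, -4.2, 1.5]
opening: 0.0146
finger_force: 32.3
```

```bash
python3 al.py; python3 - <<'E'
from h import *
s=ctrl.read_state();print(np.array(rot(s)).T@s['ft_force'],s['torque'])
t=cam("top");c=cam("wrist")
A=cv2.resize(c["im"],(400,300));B=cv2.resize(t["im"][130:260,210:383],(400,300),interpolation=cv2.INTER_CUBIC)
cv2.imwrite("pics/w11.png",np.hstack([A,B]))
E
```

```text
t 51.0 [ 0.6654 -0.2599  0.2216] phi 39.25 along 0.713 left 0.0451 0.014636342595436428 [-0.42  0.74  1.06 -0.    1.34  0.46]
[ 3.13444286  7.98196619 -1.45046395] [-1.11207313 -1.28327517 -0.05083615]
```

Call:
move_arm --pt "0 0 0 0 -1" --pt "0 0 0 0 -1" --pt "0 0 0 -7 -1" --pt "0 0 0 -7 -1" --pt "0 0 0 -7 -1" --pt "0 0 0 -7 -1" --pt "0 0 0 -5 -1" --pt "0 0 0 -2.6 -1" --pt "0 0 0 0 -1" --pt "0 0 0 0 -1"

```text
time: 52.1
tcp_pos: [0.6653, -0.2598, 0.2215]
ee_rot: [0.001, 0.793, 0.61, 0.0]
ft_force: [4.1, -4.0, 2.4]
opening: 0.0147
finger_force: 32.3
```

```bash
python3 al.py; python3 -c "
from h import *
s=ctrl.read_state();print(np.array(rot(s)).T@s['ft_force'],s['torque'])"
```

```text
t 52.1 [ 0.6653 -0.2598  0.2215] phi 75.12 along 0.7128 left 0.0451 0.014704847514600453 [-0.42  0.74  1.06 -0.    1.34 -0.16]
[-2.82054056  5.00214444 -2.39302278] [-0.84172931 -0.84520964  0.0521788 ]
```

Call:
move_arm --pt "0 0 0 0 0.2" --pt "0 0 0 0 0.2" --pt "0 0 0 0 0.2" --pt "0 0 0 0 0.2" --pt "0 0 0 0 0.2" --pt "0 0 0 0 0.2" --pt "0 0 -0.02 0 0.2" --pt "0 0 -0.03 0 1" --pt "0 0 -0.03 0 1" --pt "0 0 -0.03 0 1"

```text
time: 53.1
tcp_pos: [0.6648, -0.2593, 0.3317]
ee_rot: [-0.001, 0.793, 0.61, -0.0]
ft_force: [-0.3, 0.2, -0.1]
opening: 0.0771
finger_force: 0.0
```

Call:
move_arm --pt "0 0 0 -8 1" --pt "0 0 0 -8 1" --pt "0 0 0 -8 1" --pt "0 0 0 -8 1" --pt "0 0 0 -8 1" --pt "0 0 0 -8 1" --pt "0 0 0 -8 1" --pt "0 0 0 -8 1" --pt "0 0 0 -8 1" --pt "0 0 0 -8 1"

```text
time: 54.1
tcp_pos: [0.6649, -0.2594, 0.3305]
ee_rot: [-0.001, 0.213, 0.977, 0.0]
ft_force: [0.0, -0.3, -0.3]
opening: 0.0938
finger_force: 0.0
```

Call:
move_arm --pt "0 0 0 0 1" --pt "0 0 0 0 1" --pt "0 0 0 0 1" --pt "0 0 0 0 1" --pt "0 0 0 0 1" --pt "0 0 0 0 1" --pt "0 0 0 0 1" --pt "0 0 0 0 1" --pt "0 0 0 0 1" --pt "0 0 0 0 1"

```text
time: 55.1
tcp_pos: [0.665, -0.2595, 0.3312]
ee_rot: [0.0, 0.215, 0.977, -0.0]
ft_force: [0.5, 0.4, -0.6]
opening: 0.0941
finger_force: 0.0
```

```bash
python3 - <<'E'
from al import *
import pickle
c=cam("wrist");pickle.dump(c,open("w12.pkl","wb"))
ax=ex=None
e1=np.array([np.cos(a),np.sin(a)]);e2=np.array([-e1[1],e1[0]]);q=e1*.7134+e2*.0447
u,v=pix(c,[*q,.119]);print(u,v)
u0,v0=int(u)-65,int(v)-62;print(u0,v0)
cv2.imwrite("pics/knob2.png",cv2.resize(c["im"][v0:v0+125,u0:u0+130],None,fx=4.6,fy=4.6,interpolation=cv2.INTER_CUBIC))
E
```

```text
t 55.1 [ 0.665  -0.2595  0.3312] phi 155.11 along 0.7124 left 0.0452 0.09411424668093576 [-0.42  0.68  0.91 -0.    1.56 -1.56]
258.2985257326211 195.0178483706935
193 133
```

View pics/knob2.png

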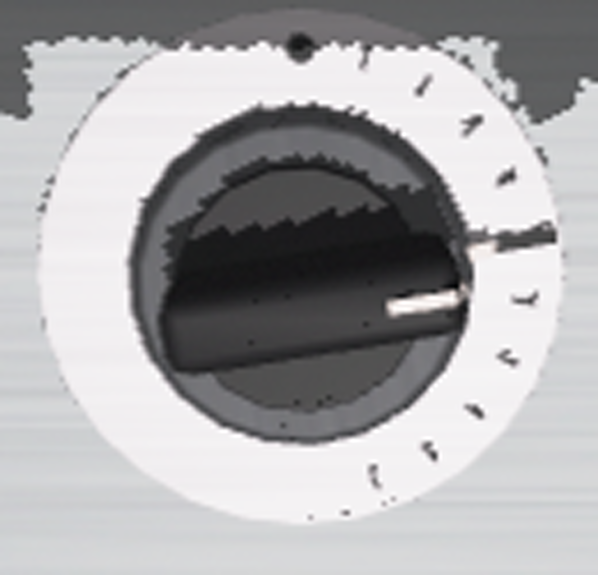

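The ring's white index, at crop (480,246), lies right at the inner end of the broad mark (525,239), and the knob points the same way. A quick number check before handing in.

```bash
python3 - <<'E'
from h import *
import pickle
c=pickle.load(open("w12.pkl","rb"));a=np.radians(-24.95);ex=np.array([np.cos(a),np.sin(a)]);ey=np.array([-ex[1],ex[0]])
def f(u,v,z): p=onz(c,193+u/4.6,133+v/4.6,z)[:2];return np.array([p@ex,p@ey])
L,R_,T,B=[f(*q,.111) for q in[(38,270),(562,270),(300,8),(300,523)]]
ax=np.array([(T[0]+B[0])/2,(L[1]+R_[1])/2]);print(ax)
for n,u,v,z in[("dot",300,45,.111),("broad",525,239,.111),("index",482,246,.118)]:
    d=f(u,v,z)-ax;print(n,np.arctan2(d[1],-d[0]),np.hypot(*d))
d=f(462,295,.147)-f(388,307,.147);print("knob",np.arctan2(d[1],-d[0]))
E
```

```text
[0.71321298 0.04461941]
dot -6.650910736333947e-05 0.04473012381719334
broad 1.4066098289680804 0.04449744861886236
index 1.3640992525837223 0.035485340801036616
knob 1.4048236245299202
```

```bash
python3 -c "
from rig import ctrl
print(ctrl.sign_off())"
```

```text
the job is handed in; nothing more can be done
None
```

I handed the job in: all four pieces (two cups, two glasses) went into the drawer, the drawer is pushed home, and the timer ring reads about 1.36–1.40 rad at the broad mark, brought there from above. I did not look inside after closing it, and the sign-off returned no verdict.

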